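# Press the mended tile flush into its display stand

## Task

Take the mended rectangular tile out of its drying cradle, lay it flat on the glass sheet and let go, then take it again the other way (the stand leaves room for fingers only beside its long sides) and set it, gold-seamed face up, into the recess of the oak display stand. Press it down until it is fully home, flush with the stand's top face. Do not drop the tile, and leave the round piece and everything else on the table where it is.

Things in the scene. Friction and masses are not known exactly. Their poses are not given: they have to be found in the camera images.
- tile: white ceramic tile with fine gold seams, block 64 (x) x 40 (y) x 18 (z) mm, about 105 g; origin: centre of underside. It starts on the 12 high base of cradle_a, x along the rails, overhanging the base about 4 at each end; the rails stand 3 from its long sides and 6 above its top, so there only its short ends (64 across) can be gripped. In the stand either way round will do.
- disc: round white mended ceramic piece, diameter 44 mm, height 18 mm, in the other cradle; it is not wanted. Origin: centre of its underside
- cradle_a: wooden drying cradle, fixed: base 56 (x) x 66 (y) x 12 mm high, with two rails along x, each 10 thick, on its long sides, 46 apart and rising to 36 above the table; open at both x ends. Origin: centre of its underside. It may stand in either of two places.
- cradle_b: wooden drying cradle, fixed: base 56 (x) x 66 (y) x 12 mm high, with two rails along x, each 10 thick, on its long sides, 46 apart and rising to 36 above the table; open at both x ends. Origin: centre of its underside. It may stand in either of two places.
- glass: clear, faintly green glass sheet with darker edges lying on the table, fixed, 180 (x) x 160 (y) x 6 mm thick, empty; origin: centre of its underside
- stand: oak display stand, fixed: block 108 (x) x 100 (y) x 30 mm high, in its top a central recess 68 (x) x 44 (y), edges chamfered 2. At each x end a cheek 13 thick, inner face 39 from the middle, rises 26 above the top face (to 56): no room for fingers at the recess's short ends. The top face beside the long sides is free. Origin: centre of underside, z up.
- bed (a joint): bed plate in the recess, 63 x 39 mm, slides down: 0 = raised, its upper face 8 below the stand's top face (22 above the table); 0.010 m = on its stop, 18 below the top face, when the tile lies flush. No spring: friction holds it, it gives way at about 6 N, so the tile alone does not lower it. It starts between 0 and 0.003.
- tape: roll of paper tape lying flat, outside diameter 60, height 20 mm; origin: centre of its underside
- jar: clear glass jar with brass lid, diameter 56, height 75 mm; origin: centre of its underside
- tin: low round steel tin, diameter 50, height 30 mm; origin: centre of its underside
- pot: terracotta brush pot, diameter 68, height 85 mm, with three brushes sticking up to 175; origin: centre of its underside
- spatula: spatula lying on the table, 170 mm long along its x
- jar2: amber glass jar with brass lid, diameter 54, height 65 mm; origin: centre of its underside
- brush: brush lying on the table, 170 mm long along its x
There are look-alikes about, which are no part of the job. Leave any pink look-alike of the tile alone. What is shaped like the glass but orange is not meant.

How it is judged:
On the way, in this order (a step that is already met when the one before it is completed fails the run):
1. the tile lies flat on the glass sheet, let go (contact force between tile and glass above 0.2 N and contact force between tile and the fingers below 0.05 N and angle between tile's own z axis and vertical below 0.1 rad and z of tile in the frame of glass below 0.009 m and linear speed of tile below 0.02 m/s), for 0.2 s.
2. the tile is in the recess, its underside below the stand's top face (x of tile in the frame of stand between -0.003 and 0.003 m and y of tile in the frame of stand between -0.003 and 0.003 m and angle between the x axis of tile and the x axis of stand, either way round below 0.08 rad and angle between tile's own z axis and vertical below 0.06 rad and z of tile in the frame of stand below 0.026 m), for 0.1 s.
At the end, for the whole second after the job is handed in: The tile lies at rest in the stand's recess, let go, gold-seamed face up and level (within 0.06 rad), within 3 mm of the recess's centre and 0.08 rad of its direction, either way round, its top face within 1.5 mm of the stand's top face; the other things are within 20 mm of where they were (x of tile in the frame of stand between -0.003 and 0.003 m and y of tile in the frame of stand between -0.003 and 0.003 m and angle between the x axis of tile and the x axis of stand, either way round below 0.08 rad and angle between tile's own z axis and vertical below 0.06 rad and z of tile in the frame of stand below 0.0135 m and linear speed of tile below 0.01 m/s and contact force between tile and the fingers below 0.05 N); the robot touches nothing.
It fails at once if the tile is dropped (falls free of the fingers by more than about 18 mm) (contact force between tile and the fingers below 0.01 N and linear speed of tile above 0.6 m/s).
It fails at once if the round piece or another thing on the table is moved by more than 20 mm (distance of any of disc, tape, jar, tin, pot, spatula, jar2, brush from where it was at the start of the episode above 0.02 m).
It also fails if it takes over 64 s, if anything falls off the work surface, if the arm or the gripper's body presses on something with over 40 N, if the wrist force passes 120 N, or if a joint passes its speed limit or range.

## Robot

A 7-joint arm with a two-finger parallel gripper is mounted at the origin on the work surface. World frame = base frame: x ahead of the robot, y to its left, z up, the work surface at z = 0. Lengths are in m, angles in rad, forces in N, time in s.
With the tool pointing down it reaches from about 0.35 to 0.9 m from the base axis. Payload 8.1 kg.
Tool frame: the origin (TCP) lies midway between the tips of the shut fingers; the grasp point (between the pads) lies 19 mm behind it; z points along the fingers, y is the line along which they close (so a half turn about z gives the same grasp; the last joint's range is limited). The gripper opens to 92 mm and grips with 3 to 60 N. Pads are 19 mm wide; open, the fingers measure 130 mm over their backs; the gripper's body (75 mm by 190 mm) begins 47 mm behind the grasp point.
Start: joints at [-1.348, 0.434, 0.025, 1.573, -0.012, 1.134, -0.075], TCP at [0.2, 0.592, 0.227] pointing down, gripper open.
Joint ranges: [-2.62, 2.62], [-0.44, 2.09], [-1.27, 1.32], [0.08, 2.57], [-1.32, 4.46], [0.12, 2], [-2.74, 2.74]. Speed limits (rad/s): [2.22, 2.22, 3.01, 3.01, 3.14, 3.14, 3.14].

## Interface

Orientations are given as a rotation vector (axis times angle).
In Python, from cell import observe, cams, job gives the robot as it stands. The module is installed in compiled form; this text tells all that it offers.
- The arm moves only by the tool step_arm, never from a script. Its argument "steps" is a list of rows, each a list of 6 numbers: the shift along the world's x, y, z in mm, then the turn, a rotation vector about the world's x, y, z in rad. In form: [[dx, dy, dz, rx, ry, rz], ...]. A call has 1 to 20 rows; each row shifts and turns the commanded pose from where the row before left it; what a row does not reach is not made up. A row lasts 1/12 s, in which the tool goes at most 41.7 mm and 7.16 degrees, less where a joint would pass 70% of its speed; a pose out of reach is approached as far as the arm can. A call with a gripper value outside its range is refused whole. "gripper" is the opening, from 0 (shut) to 1 (fully open), set as the call begins (left out, the last holds). The fingers move at their own pace and stop on an object; "force" is the grip in N (left out, the last holds). Time passes only in rows, so rows that do not move let the fingers close. It gives the time, the measured TCP pose, the force, the opening and the grip force at its end, in the units of the state.
- observe(): the state, without advancing time (a new reading comes with each control period).
- cams.get_image(name): name is "scene" or "top" or "wrist"; returns the picture (400x640x3 uint8, red, green, blue); there is no depth.
- cams.get_calibration(name): a dict with "fov_y" (degrees; the focal length in pixels is half the picture's height over the tangent of half this angle, whatever the lens; pixels are square), "cx", "cy" (the principal point, pixels), "dist_coeffs" ([k1, k2, p1, p2, k3] as OpenCV has them; the pictures are not rectified), "world_to_cam" (4x4, takes a point from world to camera coordinates). Camera axes: x right, y up, looking along -z (the intrinsics and any distortion apply to the point x, -y, -z); pixel columns grow to the right and rows downward; lengths in m; the calibration is good to about 2 mm. A picture is of the moment at which its call begins: read the wrist's pose just before it. get_calibration takes no time and is no camera call; for the wrist camera it gives the pose at the moment of the call.
- job.sign_off(): hands the job in; it is judged then, once.
The state is a dict: "clock": time; "joints": joint angles; "dq": joint speeds; "joint_efforts": joint torques, N m; "position": TCP position; "ee_rot": TCP orientation; "force": force on the tool from outside, world axes, zero at the start; "ft_torque": the same for the moment, N m; "width": opening from 0.0 (shut) to 1.0 (fully open); "gripper_force": force on a finger pad.
Only numpy, scipy, OpenCV 4.12 (cv2) and the standard library are available. Lean on these libraries where they do the work, as an engineer would, in place of code of your own. Each camera call takes 0.05 s, during which the arm holds its last target. There are 200 camera calls.

## Working session

There is one attempt and no reset: what is moved stays moved. The work goes in short steps, Python scripts to look and compute and a tool call to move; the robot and the scene stay as the last step left them, time stands still between calls to the robot, and variables do not carry over. Pictures are saved under pics/ and viewed, at most 10 in all, crops included, and the job is handed in when it is done.

Besides the shell and the picture viewer there is one more tool, called after "Emit:" as name(argument=value, ...), one argument or row to a line, values as JSON. step_arm: Moves the arm, as the interface text tells. Its arguments: {"type":"object","properties":{"steps":{"type":"array","items":{"type":"array","items":{"type":"number"}}},"gripper":{"type":"number"},"force":{"type":"number"}},"required":["steps"]}

```bash
mkdir -p pics; cat > h.py <<'E'
import numpy as np, cv2
from cell import observe, cams, job
def K(c,shape=(400,640)):
    f=shape[0]/2/np.tan(np.radians(c['fov_y'])/2)
    return np.array([[f,0,c['cx']],[0,f,c['cy']],[0,0,1.]])
def ray(c,uv):
    n=cv2.undistortPoints(np.array(uv,float).reshape(-1,1,2),K(c),np.array(c['dist_coeffs'],float)).reshape(-1,2)
    d=np.c_[n[:,0],-n[:,1],-np.ones(len(n))]
    T=np.array(c['world_to_cam']);R=T[:3,:3];t=T[:3,3]
    return -R.T@t, d@R
def onz(c,uv,z):
    o,d=ray(c,uv); s=(z-o[2])/d[:,2]; return o+s[:,None]*d
def proj(c,P):
    P=np.atleast_2d(P);T=np.array(c['world_to_cam']);q=P@T[:3,:3].T+T[:3,3]
    q=q*[1,-1,-1]
    return cv2.projectPoints(q.reshape(-1,1,3),np.zeros(3),np.zeros(3),K(c),np.array(c['dist_coeffs'],float))[0].reshape(-1,2)
def save(n,name):
    im=cams.get_image(n); cv2.imwrite(f'pics/{name}.png',im[:,:,::-1]); return im
E
python3 - <<'E'
from h import *
s=observe();print({k:np.round(v,3) for k,v in s.items()})
for n in('top','scene','wrist'):
    c=cams.get_calibration(n);save(n,n+'0');print(n,c['fov_y'],c['cx'],c['cy'],c['dist_coeffs'],np.round(ray(c,[[320,200]])[0],3))
E
```

```text
{'clock': np.float64(0.0), 'joints': array([-1.348,  0.435,  0.025,  1.574, -0.012,  1.134, -0.075]), 'dq': array([-0.001,  0.001, -0.001, -0.001, -0.001, -0.   ,  0.001]), 'joint_efforts': array([-1.0000e-03, -6.6785e+01,  9.8400e-01, -3.1445e+01, -6.1000e-02,
        4.3000e-02,  0.0000e+00]), 'position': array([0.2  , 0.592, 0.226]), 'ee_rot': array([-5.1e-01, -3.1e+00,  2.0e-03]), 'force': array([-0.23 ,  0.183, -0.349]), 'ft_torque': array([ 0.026,  0.011, -0.007]), 'gripper_force': np.float64(0.0), 'width': np.float64(0.997)}
top 46.306225205824134 326.6661481056555 194.8521033348491 [-0.01492132  0.          0.          0.          0.        ] [0.377 0.043 1.708]
scene 43.58539569857178 316.5875737445105 197.450311112189 [-0.08907194  0.          0.          0.          0.        ] [1.532 0.267 0.935]
wrist 71.66209992275454 316.86453926524507 193.5740579493993 [0.00854568 0.         0.         0.         0.        ] [0.127 0.616 0.385]
```

View pics/top0.png

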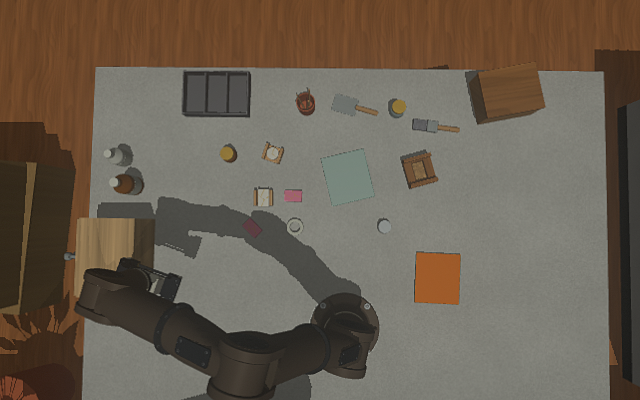

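View pics/scene0.png

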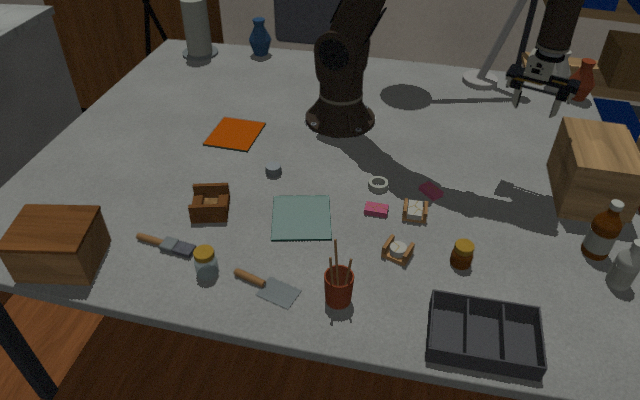

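The top view shows the tile's cradle at px (263,197) with the pink look-alike at (293,196). The disc's cradle is at (273,153), the glass at (347,177) and the stand at (420,169). I'll get rough positions from one enlarged view.

```bash
python3 - <<'E'
from h import *
c=cams.get_calibration('top')
im=cv2.imread('pics/top0.png')
cv2.imwrite('pics/top0c.png',cv2.resize(im[135:245,245:445],None,fx=4,fy=4,interpolation=cv2.INTER_CUBIC))
for n,p,z in [('tile',(263.5,197),.03),('pink',(293,196),.018),('disc',(273,153),.03),('glass',(347,177),.006),('stand',(420,169),.03),('jar',(399,106),.075),('tape',(295,226),.02),('tin',(384,226),.03),('jar2',(228,153),.065)]:
    print(n,np.round(onz(c,[p],z)[0],3))
T=np.array(cams.get_calibration('wrist')['world_to_cam']);s=observe()
R=cv2.Rodrigues(s['ee_rot'])[0];print(np.round(R,3));print('cam in tool',np.round(R.T@(-T[:3,:3].T@T[:3,3]-s['position']),3));print(np.round(T[:3,:3]@R,3))
E
```

```text
tile [0.463 0.297 0.03 ]
pink [0.469 0.192 0.018]
disc [0.623 0.266 0.03 ]
glass [ 0.542 -0.003  0.006]
stand [ 0.572 -0.265  0.03 ]
jar [ 0.789 -0.182  0.075]
tape [0.361 0.182 0.02 ]
tin [ 0.365 -0.137  0.03 ]
jar2 [0.616 0.422 0.065]
[[-0.947  0.32  -0.   ]
 [ 0.32   0.947 -0.001]
 [-0.    -0.001 -1.   ]]
cam in tool [ 0.077 -0.    -0.159]
[[-0.001  1.     0.001]
 [ 0.958  0.001  0.285]
 [ 0.285  0.001 -0.958]]
```

View pics/top0c.png

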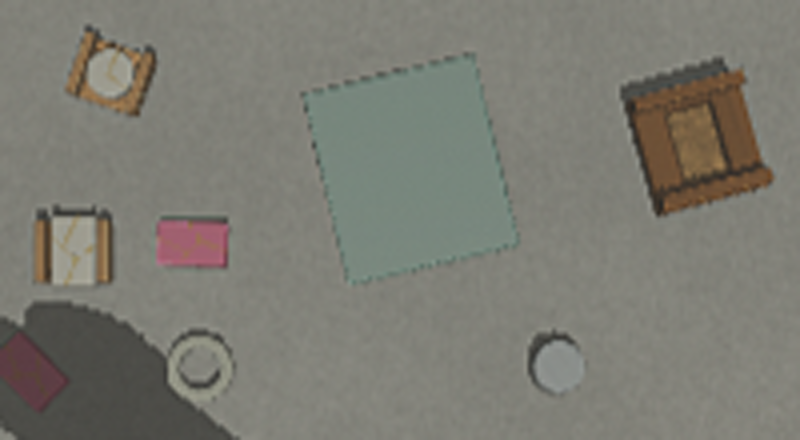

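The tile's long axis runs nearly along world x, at about (463,297). The glass is centred near (542,-3), and the stand near (572,-265) is turned about 12°. I'll move above the tile with the tool's y axis along x.

Emit:
step_arm(
  steps=[
    [19, -21, -5.4, 0, 0, -0.089],
    [19, -21, -5.4, 0, 0, -0.089],
    [19, -21, -5.4, 0, 0, -0.089],
    [19, -21, -5.4, 0, 0, -0.089],
    [19, -21, -5.4, 0, 0, -0.089],
    [19, -21, -5.4, 0, 0, -0.089],
    [19, -21, -5.4, 0, 0, -0.089],
    [19, -21, -5.4, 0, 0, -0.089],
    [19, -21, -5.4, 0, 0, -0.089],
    [19, -21, -5.4, 0, 0, -0.089],
    [19, -21, -5.4, 0, 0, -0.089],
    [19, -21, -5.4, 0, 0, -0.089],
    [19, -21, -5.4, 0, 0, -0.089],
    [16, -22, -5.4, 0, 0, -0.089],
    [0, 0, 0, 0, 0, 0],
    [0, 0, 0, 0, 0, 0],
    [0, 0, 0, 0, 0, 0],
  ],
  gripper=1,
)

```text
clock: 1.57
position: [0.4626, 0.2976, 0.151]
ee_rot: [-2.221, -2.221, 0.001]
force: [-0.9, 0.2, -1.6]
width: 0.999
gripper_force: 0.0
```

```bash
python3 - <<'E'
from h import *
s=observe();c=cams.get_calibration('wrist');im=save('wrist','w1')
import pickle;pickle.dump(c,open('w1.pkl','wb'))
print(s['position'],s['ee_rot']);print(proj(c,[[.463,.297,.03],[.495,.297,.03],[.495,.317,.03]]))
E
```

```text
[0.46261993 0.29756866 0.15100865] [-2.22098496e+00 -2.22120428e+00  5.52765153e-04]
[[317.55496544 188.15002357]
 [348.10928794 188.11905408]
 [348.71794128 169.33805642]]
```

View pics/w1.png

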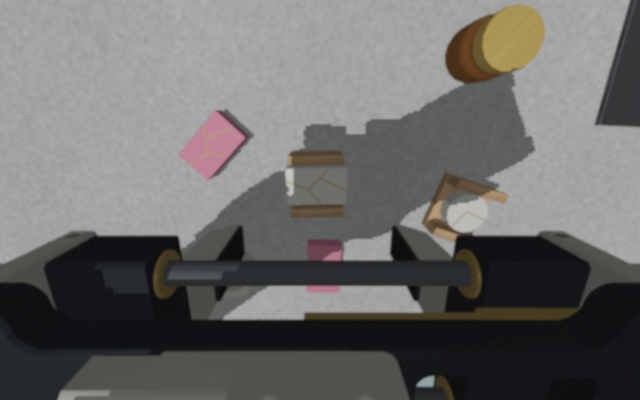

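The tile in the wrist view spans px (286..347, 167..206), centred where predicted. I'll check yaw on a zoom.

```bash
python3 - <<'E'
from h import *
im=cv2.imread('pics/w1.png');cv2.imwrite('pics/w1c.png',cv2.resize(im[140:230,270:365],None,fx=6,fy=6,interpolation=cv2.INTER_CUBIC))
E
```

```text
(no output)
```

View pics/w1c.png

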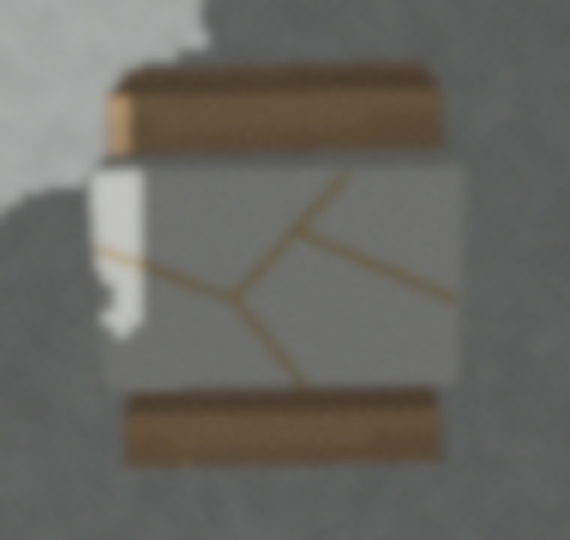

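Emit:
step_arm(
  steps=[
    [-0.5, 1.5, -25, 0, 0, 0],
    [0, 0, -30, 0, 0, 0],
    [0, 0, -30, 0, 0, 0],
    [0, 0, -25, 0, 0, 0],
    [0, 0, -15, 0, 0, 0],
    [0, 0, -10, 0, 0, 0],
    [0, 0, 0, 0, 0, 0],
    [0, 0, 0, 0, 0, 0],
  ],
)

```text
clock: 2.28
position: [0.4623, 0.2994, 0.0164]
ee_rot: [-2.221, -2.222, 0.0]
force: [0.1, -0.1, 0.9]
width: 1.002
gripper_force: 0.0
```

Emit:
step_arm(
  steps=[
    [0, 0, 0, 0, 0, 0],
    [0, 0, 0, 0, 0, 0],
    [0, 0, 0, 0, 0, 0],
    [0, 0, 0, 0, 0, 0],
    [0, 0, 0, 0, 0, 0],
    [0, 0, 0, 0, 0, 0],
    [0, 0, 0, 0, 0, 0],
    [0, 0, 0, 0, 0, 0],
  ],
  gripper=0,
  force=25,
)

```text
clock: 2.95
position: [0.4628, 0.2989, 0.0167]
ee_rot: [-2.223, -2.22, -0.001]
force: [-1.7, -0.2, 6.5]
width: 0.692
gripper_force: 25.0
```

Emit:
step_arm(
  steps=[
    [0, 0, 10, 0, 0, 0],
    [0, 0, 22, 0, 0, 0],
    [0, 0, 26, 0, 0, 0],
    [0, 0, 26, 0, 0, 0],
    [3, -10, 0, 0, 0, 0.01],
    [7, -25, 0, 0, 0, 0.02],
    [7, -25, 0, 0, 0, 0.02],
    [7, -25, 0, 0, 0, 0.02],
    [7, -25, 0, 0, 0, 0.02],
    [7, -25, 0, 0, 0, 0.02],
    [7, -25, 0, 0, 0, 0.02],
    [7, -25, 0, 0, 0, 0.02],
    [7, -25, 0, 0, 0, 0.02],
    [7, -25, 0, 0, 0, 0.02],
    [7, -25, 0, 0, 0, 0.02],
    [7, -25, 0, 0, 0, 0],
    [4, -17, 0, 0, 0, 0],
    [0, 0, 0, 0, 0, 0],
    [0, 0, 0, 0, 0, 0],
  ],
)

```text
clock: 4.53
position: [0.5466, -0.0047, 0.1006]
ee_rot: [1.981, 2.438, -0.0]
force: [-0.3, 0.2, -1.3]
width: 0.696
gripper_force: 25.0
```

Emit:
step_arm(
  steps=[
    [0, 0, -20, 0, 0, 0],
    [0, 0, -25, 0, 0, 0],
    [0, 0, -20, 0, 0, 0],
    [0, 0, -12, 0, 0, 0],
    [0, 0, -6, 0, 0, 0],
    [0, 0, -3, 0, 0, 0],
    [0, 0, 0, 0, 0, 0],
    [0, 0, 0, 0, 0, 0],
  ],
)

```text
clock: 5.2
position: [0.547, -0.003, 0.0148]
ee_rot: [1.977, 2.441, 0.001]
force: [0.8, 0.1, -0.8]
width: 0.692
gripper_force: 25.0
```

Emit:
step_arm(
  steps=[
    [0, 0, -1.5, 0, 0, 0],
    [0, 0, -1, 0, 0, 0],
    [0, 0, -1, 0, 0, 0],
    [0, 0, -0.5, 0, 0, 0],
    [0, 0, 0, 0, 0, 0],
    [0, 0, 0, 0, 0, 0],
  ],
)

```text
clock: 5.7
position: [0.5469, -0.0033, 0.0107]
ee_rot: [1.978, 2.441, 0.001]
force: [-1.3, -0.1, 4.5]
width: 0.7
gripper_force: 25.0
```

Contact with the glass. I'll open, let it settle and rise.

Emit:
step_arm(
  steps=[
    [0, 0, 0, 0, 0, 0],
    [0, 0, 0, 0, 0, 0],
    [0, 0, 0, 0, 0, 0],
    [0, 0, 0, 0, 0, 0],
    [0, 0, 0, 0, 0, 0],
    [0, 0, 0, 0, 0, 0],
    [0, 0, 0, 0, 0, 0],
    [0, 0, 20, 0, 0, 0],
    [0, 0, 35, 0, 0, 0],
    [0, 0, 35, 0, 0, 0],
    [0, 0, 30, 0, 0, 0],
    [0, 0, 0, 0, 0, 0],
    [0, 0, 0, 0, 0, 0],
  ],
  gripper=1,
)

```text
clock: 6.78
position: [0.5478, -0.0032, 0.1319]
ee_rot: [1.976, 2.439, 0.005]
force: [-0.2, -0.1, -0.6]
width: 0.999
gripper_force: 0.0
```

```bash
python3 - <<'E'
from h import *
import pickle
s=observe();c=cams.get_calibration('wrist');im=save('wrist','w2');pickle.dump(c,open('w2.pkl','wb'))
cv2.imwrite('pics/w2c.png',cv2.resize(im[130:250,240:400,::-1],None,fx=5,fy=5,interpolation=cv2.INTER_CUBIC))
R=cv2.Rodrigues(s['ee_rot'])[0];print(s['position'],np.round(R,3),s['width'])
y=R[:,1];x=R[:,0];p=s['position']*[1,1,0]+[0,0,.024]
print(proj(c,[p+a*.032*y+b*.02*x for a,b in((1,1),(1,-1),(-1,-1),(-1,1))]))
E
```

```text
[ 0.54780016 -0.00321389  0.13190609] [[-0.208  0.978  0.004]
 [ 0.978  0.208  0.001]
 [-0.     0.004 -1.   ]] 0.9990356848346775
[[349.42540318 171.4746915 ]
 [348.15484299 209.87264631]
 [285.53964424 209.94478554]
 [284.1766763  171.55014094]]
```

View pics/w2c.png

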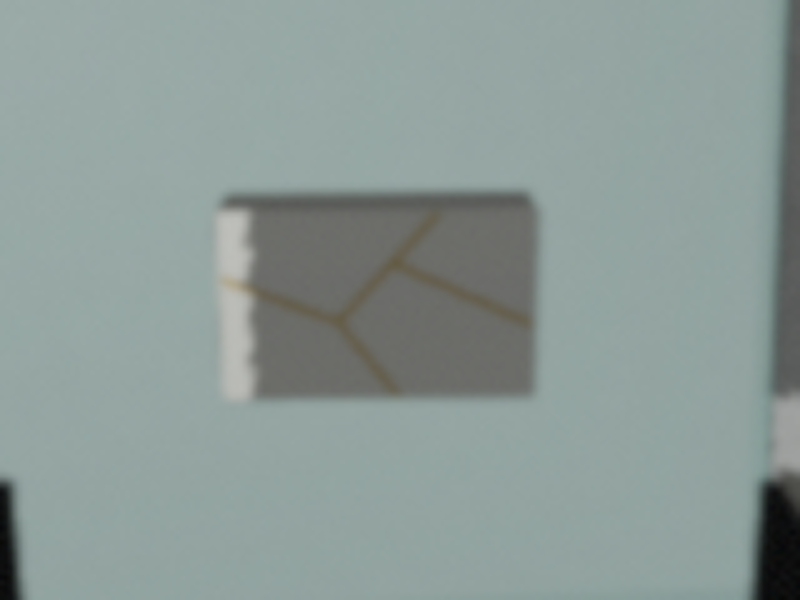

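The tile lies as predicted (crop corners (218,208), (537,208), (533,398), (222,400)), seams up. Its centre is about 1 mm behind the tool in x. Next I turn 90° and grasp across the short dimension.

Emit:
step_arm(
  steps=[
    [-0.8, 0, 0, 0, 0, -0.1],
    [0, 0, 0, 0, 0, -0.11],
    [0, 0, 0, 0, 0, -0.11],
    [0, 0, 0, 0, 0, -0.11],
    [0, 0, 0, 0, 0, -0.11],
    [0, 0, 0, 0, 0, -0.11],
    [0, 0, 0, 0, 0, -0.11],
    [0, 0, 0, 0, 0, -0.11],
    [0, 0, 0, 0, 0, -0.11],
    [0, 0, 0, 0, 0, -0.11],
    [0, 0, 0, 0, 0, -0.11],
    [0, 0, 0, 0, 0, -0.11],
    [0, 0, 0, 0, 0, -0.11],
    [0, 0, 0, 0, 0, -0.11],
    [0, 0, 0, 0, 0, -0.04],
    [0, 0, 0, 0, 0, 0],
    [0, 0, 0, 0, 0, 0],
  ],
)

```text
clock: 8.25
position: [0.545, -0.0034, 0.1289]
ee_rot: [3.123, 0.332, -0.004]
force: [0.1, 0.4, -0.2]
width: 1.003
gripper_force: 0.0
```

Emit:
step_arm(
  steps=[
    [0, 0, -25, 0, 0, 0],
    [0, 0, -30, 0, 0, 0],
    [0, 0, -30, 0, 0, 0],
    [0, 0, -20, 0, 0, 0],
    [0, 0, -10, 0, 0, 0],
    [0, 0, 0, 0, 0, 0],
    [0, 0, 0, 0, 0, 0],
  ],
)

```text
clock: 8.83
position: [0.5457, -0.0038, 0.0152]
ee_rot: [3.124, 0.329, -0.001]
force: [-0.4, 0.7, 0.6]
width: 0.997
gripper_force: 0.0
```

Emit:
step_arm(
  steps=[
    [1, 0, 2.3, 0, 0, 0],
    [0, 0, 0, 0, 0, 0],
  ],
)

```text
clock: 9.0
position: [0.5481, -0.0035, 0.0191]
ee_rot: [3.124, 0.329, 0.004]
force: [0.6, -0.5, 0.4]
width: 1.004
gripper_force: 0.0
```

Emit:
step_arm(
  steps=[
    [0, 0, 0, 0, 0, 0],
    [0, 0, 0, 0, 0, 0],
    [0, 0, 0, 0, 0, 0],
    [0, 0, 0, 0, 0, 0],
    [0, 0, 0, 0, 0, 0],
    [0, 0, 0, 0, 0, 0],
    [0, 0, 0, 0, 0, 0],
    [0, 0, 0, 0, 0, 0],
    [0, 0, 0, 0, 0, 0],
    [0, 0, 0, 0, 0, 0],
  ],
  gripper=0,
  force=20,
)

```text
clock: 9.83
position: [0.5467, -0.0034, 0.0174]
ee_rot: [3.124, 0.329, -0.0]
force: [-0.0, -1.0, -0.5]
width: 0.429
gripper_force: 20.0
```

Emit:
step_arm(
  steps=[
    [0, 0, 8, 0, 0, 0],
    [0, 0, 20, 0, 0, 0],
    [0, 0, 28, 0, 0, 0],
    [0, 0, 28, 0, 0, 0],
    [-2, -12, 20, 0, 0, 0],
    [-4, -25, 9, 0, 0, 0],
    [-4, -28, 0, 0, 0, 0],
    [-4, -28, 0, 0, 0, 0],
    [-4, -28, 0, 0, 0, 0],
    [-4, -28, 0, 0, 0, 0],
    [-4, -28, 0, 0, 0, 0],
    [-4, -28, 0, 0, 0, 0],
    [-4, -28, 0, 0, 0, 0],
    [-4, -25, 0, 0, 0, 0],
    [0, -17, 0, 0, 0, 0],
    [0, 0, 0, 0, 0, 0],
    [0, 0, 0, 0, 0, 0],
    [0, 0, 0, 0, 0, 0],
  ],
)

```text
clock: 11.33
position: [0.5088, -0.2775, 0.1305]
ee_rot: [-3.124, -0.329, 0.0]
force: [0.1, 0.5, -1.0]
width: 0.431
gripper_force: 20.0
```

```bash
python3 - <<'E'
from h import *
import pickle
s=observe();c=cams.get_calibration('wrist');im=save('wrist','w3');pickle.dump(c,open('w3.pkl','wb'))
cv2.imwrite('pics/w3c.png',cv2.resize(im[0:270,160:480,::-1],None,fx=2.2,fy=2.2,interpolation=cv2.INTER_CUBIC))
print(s['position'],s['ee_rot'],s['width'],proj(c,[.572,-.265,.03]))
E
```

```text
[ 0.50878671 -0.27752427  0.13049773] [-3.12352005e+00 -3.29356600e-01  2.75608149e-04] 0.4306464858695038 [[317.64449925 125.32220706]]
```

View pics/w3c.png

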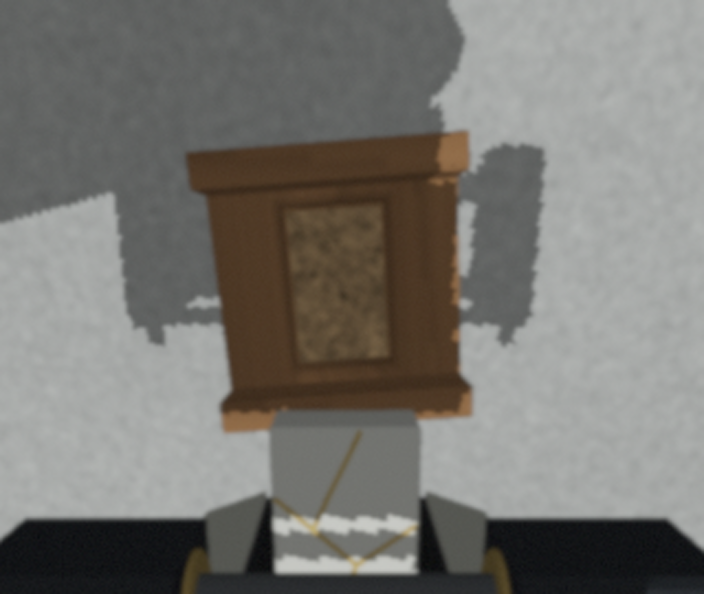

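```bash
cat > fit.py <<'E'
from h import *
import pickle
from scipy.optimize import least_squares
c=pickle.load(open('w3.pkl','rb'))
L=[((36,24,30),(278,203)),((36,-24,30),(388,195)),((-36,24,30),(293,367)),((-36,-24,30),(394,361)),
((52,50,56),(187,153)),((52,-50,56),(469,131)),((39,50,56),(191,190)),((39,-50,56),(468,168)),((-52,50,56),(222,432)),((-52,-50,56),(471,414)),((-39,50,56),(222,405)),((-39,-50,56),(469,388))]
P=np.array([a for a,b in L])/1e3; U=np.array([b for a,b in L])/2.2+[160,0]
def w(v,P):
    C,S=np.cos(v[2]),np.sin(v[2]);return np.c_[v[0]+C*P[:,0]-S*P[:,1],v[1]+S*P[:,0]+C*P[:,1],P[:,2]]
for n in (slice(0,4),slice(4,12),slice(0,12)):
    r=least_squares(lambda v:(proj(c,w(v,P[n]))-U[n]).ravel(),[.572,-.265,.25],loss='soft_l1',x_scale=[.01,.01,.1])
    print(np.round(r.x,4));print(np.round(r.fun.reshape(-1,2),1).tolist())
v=r.x;im=cv2.imread('pics/w3.png')
im=cv2.resize(im,None,fx=4,fy=4,interpolation=cv2.INTER_CUBIC)
for q in ([(36,24,30),(36,-24,30),(-36,-24,30),(-36,24,30)],[(52,50,56),(52,-50,56),(39,-50,56),(39,50,56)],[(-52,50,56),(-52,-50,56),(-39,-50,56),(-39,50,56)],[(34,22,28),(34,-22,28),(-34,-22,28),(-34,22,28)]):
    p=proj(c,w(v,np.array(q)/1e3));cv2.polylines(im,[np.int32((p+.5)*4-.5)],True,(0,255,0),1)
cv2.imwrite('pics/fit.png',im[220:800,900:1540])
E
python3 fit.py
```

```text
[ 0.5664 -0.2626  0.2894]
[[-3.2, -0.9], [1.3, -1.9], [-1.3, 4.7], [3.1, 3.5]]
[ 0.5664 -0.2624  0.2782]
[[-1.1, -0.6], [0.2, -0.4], [-0.6, 0.6], [0.8, 1.1], [0.0, 0.8], [0.5, 1.4], [-1.8, -1.2], [1.3, -1.3]]
[ 0.5664 -0.2624  0.2784]
[[-3.0, -1.3], [1.6, -1.7], [-1.9, 4.5], [2.5, 3.7], [-1.1, -0.5], [0.2, -0.4], [-0.6, 0.6], [0.8, 1.1], [0.1, 0.8], [0.6, 1.4], [-1.8, -1.2], [1.3, -1.3]]
```

View pics/fit.png

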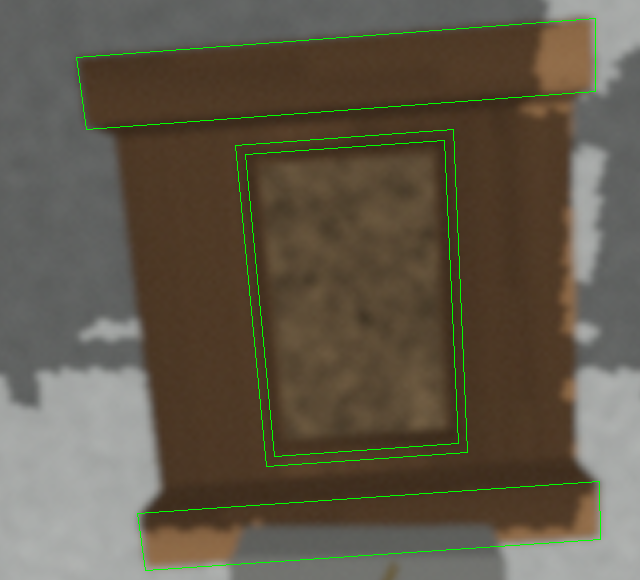

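```bash
cat >> fit.py <<'E'
print('bed')
B=np.array([(31.5,19.5,0),(31.5,-19.5,0),(-31.5,19.5,0),(-31.5,-19.5,0)])/1e3
Ub=(np.array([(255,160),(437,152),(282,440),(450,428)])+[900,220])/4
f=lambda v:(proj(c,w(v,B+[0,0,v[3]]))-Ub).ravel()
for z in (.019,.0205,.022):
    r=least_squares(lambda v:f([*v,z]),[.57,-.265,.25],x_scale=[.01,.01,.1]);print(z,np.round(r.x,4),np.round(r.fun,1))
# held tile top corners check: predicted from tool
s=observe();R=cv2.Rodrigues(s['ee_rot'])[0]
t=s['position']+[0,0,.0066];print(proj(c,[t+.032*R[:,0]+a*.02*R[:,1] for a in(1,-1)]), 'seen', np.array([(270,427),(420,427)])/2.2+[160,0])
E
python3 fit.py | sed -n '/bed/,$p'
```

```text
bed
0.019 [ 0.5667 -0.2627  0.2749] [ 1.8  1.3 -1.4  0.3  1.  -1.2 -1.5 -0.7]
0.0205 [ 0.5668 -0.2627  0.2749] [ 1.7  1.1 -1.3  0.1  0.9 -0.9 -1.3 -0.5]
0.022 [ 0.5668 -0.2627  0.2749] [ 1.5  0.9 -1.2 -0.1  0.8 -0.7 -1.2 -0.4]
[[350.74420577 192.09798598]
 [280.8294223  192.25527414]] seen [[282.72727273 194.09090909]
 [350.90909091 194.09090909]]
```

Stand fitted at about (566.6,-262.6), yaw 0.276. I'll move over it, lower to just above the recess, and then go down slowly.

Emit:
step_arm(
  steps=[
    [8, 2, 0, 0, 0, 0.011],
    [12, 3, 0, 0, 0, 0.011],
    [13, 3.5, 0, 0, 0, 0.011],
    [13, 3.5, 0, 0, 0, 0.011],
    [8, 2, 0, 0, 0, 0.011],
    [4.4, 1.1, 0, 0, 0, 0.011],
    [0, 0, 0, 0, 0, 0],
    [0, 0, -15, 0, 0, 0],
    [0, 0, -25, 0, 0, 0],
    [0, 0, -25, 0, 0, 0],
    [0, 0, -12, 0, 0, 0],
    [0, 0, -7, 0, 0, 0],
    [0, 0, 0, 0, 0, 0],
    [0, 0, 0, 0, 0, 0],
    [0, 0, 0, 0, 0, 0],
  ],
)

```text
clock: 12.63
position: [0.5678, -0.264, 0.0477]
ee_rot: [3.111, 0.431, 0.002]
force: [1.1, -0.2, -0.9]
width: 0.431
gripper_force: 20.0
```

Emit:
step_arm(
  steps=[
    [0, 0, 0, 0, 0, 0],
  ],
)

```text
clock: 12.72
position: [0.5679, -0.2638, 0.0477]
ee_rot: [3.111, 0.431, 0.003]
force: [0.1, 0.4, -1.0]
width: 0.43
gripper_force: 20.0
```

```bash
python3 - <<'E'
from h import *
import pickle
A=[];B=[]
for i in range(12):
    s=observe();A.append(s['position']);c=cams.get_calibration('wrist');T=c['world_to_cam'];B.append(ray(c,[[320,200]])[0]); im=cams.get_image('wrist')
print(np.mean(A,0),np.std(A,0),np.mean(B,0),np.std(B,0))
cv2.imwrite('pics/w4.png',cv2.resize(im[60:310,160:480,::-1],None,fx=2.4,fy=2.4,interpolation=cv2.INTER_CUBIC));pickle.dump(c,open('w4.pkl','wb'))
c3=pickle.load(open('w3.pkl','rb'));print('cam3',ray(c3,[[320,200]])[0])
s=observe();R=cv2.Rodrigues(s['ee_rot'])[0];print(s['position'],s['ee_rot'],np.round(R.T@(np.mean(B,0)-np.mean(A,0)),4))
E
```

```text
[ 0.56742832 -0.26337732  0.04691272] [0.00025475 0.00017116 0.00043761] [ 0.64098904 -0.24253469  0.20566526] [0.00015076 0.00012717 0.00048264]
cam3 [ 0.58371334 -0.26174344  0.28920177]
[ 0.56715544 -0.26327322  0.04641787] [ 3.11177546e+00  4.31680395e-01 -5.96092306e-05] [ 0.0765 -0.     -0.1588]
```

View pics/w4.png

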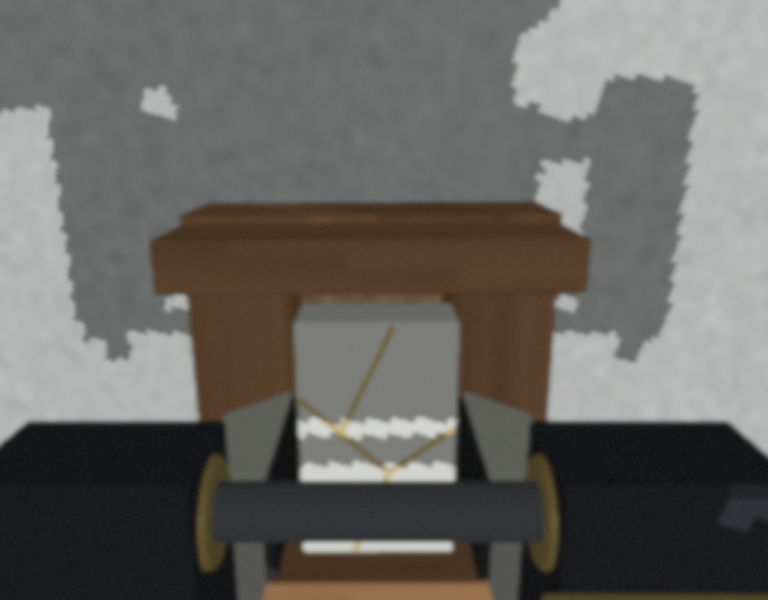

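```bash
python3 - <<'E'
from h import *
import pickle
from scipy.optimize import least_squares
c=pickle.load(open('w4.pkl','rb'))
P=np.array([(52,50,56),(52,-50,56),(39,50,56),(39,-50,56)])/1e3
U=np.array([(152,240),(590,238),(155,292),(585,290)])/2.4+[160,60]
def w(v,P):
    C,S=np.cos(v[2]),np.sin(v[2]);return np.c_[v[0]+C*P[:,0]-S*P[:,1],v[1]+S*P[:,0]+C*P[:,1],P[:,2]]
r=least_squares(lambda v:(proj(c,w(v,P))-U).ravel(),[.567,-.263,.27],x_scale=[.01,.01,.1]);print(np.round(r.x,4),np.round(r.fun,1))
p=onz(c,np.array([(294,320),(460,320)])/2.4+[160,60],.0467+.0066)
m=p.mean(0);d=p[1]-p[0];a=np.arctan2(d[1],d[0])+np.pi/2;print('tile ctr',m-.032*np.array([np.cos(a),np.sin(a),0]),a,np.linalg.norm(d))
E
```

```text
[ 0.5668 -0.2623  0.2787] [-1.5 -0.7  0.9 -0.7 -0.3  0.9  0.9  1. ]
tile ctr [ 0.56689862 -0.26357088  0.0533    ] 0.27432654940424017 0.0395286320214539
```

Emit:
step_arm(
  steps=[
    [-0.2, 1.2, 0, 0, 0, 0.003],
    [0, 0, -2, 0, 0, 0],
    [0, 0, -2, 0, 0, 0],
    [0, 0, -2, 0, 0, 0],
    [0, 0, -1, 0, 0, 0],
    [0, 0, -1, 0, 0, 0],
    [0, 0, -1, 0, 0, 0],
    [0, 0, 0, 0, 0, 0],
    [0, 0, 0, 0, 0, 0],
  ],
)

```text
clock: 14.07
position: [0.567, -0.2621, 0.0374]
ee_rot: [3.111, 0.436, -0.0]
force: [-0.0, -0.4, -0.2]
width: 0.433
gripper_force: 20.0
```

Emit:
step_arm(
  steps=[
    [0, 0, -1, 0, 0, 0],
    [0, 0, -1, 0, 0, 0],
    [0, 0, -1, 0, 0, 0],
    [0, 0, 0, 0, 0, 0],
    [0, 0, 0, 0, 0, 0],
  ],
)

```text
clock: 14.48
position: [0.5669, -0.262, 0.0344]
ee_rot: [-3.111, -0.436, 0.0]
force: [0.5, -0.8, -0.7]
width: 0.429
gripper_force: 20.0
```

Underside is at about 23 mm, inside the recess with no contact force. I'll feel for the bed.

Emit:
step_arm(
  steps=[
    [0, 0, -0.7, 0, 0, 0],
    [0, 0, -0.7, 0, 0, 0],
    [0, 0, 0, 0, 0, 0],
    [0, 0, 0, 0, 0, 0],
  ],
)

```text
clock: 14.82
position: [0.5669, -0.2621, 0.033]
ee_rot: [3.111, 0.436, -0.0]
force: [-0.5, -0.1, -0.9]
width: 0.434
gripper_force: 20.0
```

Emit:
step_arm(
  steps=[
    [0, 0, -0.7, 0, 0, 0],
    [0, 0, -0.5, 0, 0, 0],
    [0, 0, 0, 0, 0, 0],
    [0, 0, 0, 0, 0, 0],
  ],
)

```text
clock: 15.15
position: [0.567, -0.2621, 0.032]
ee_rot: [-3.111, -0.436, -0.0]
force: [-1.0, 0.1, 5.2]
width: 0.434
gripper_force: 20.0
```

Bed reached. I'll let go, rise, shut the fingers and press down.

Emit:
step_arm(
  steps=[
    [0, 0, 0, 0, 0, 0],
    [0, 0, 0, 0, 0, 0],
    [0, 0, 0, 0, 0, 0],
    [0, 0, 0, 0, 0, 0],
    [0, 0, 0, 0, 0, 0],
    [0, 0, 0, 0, 0, 0],
    [0, 0, 6, 0, 0, 0],
    [0, 0, 12, 0, 0, 0],
    [0, 0, 15, 0, 0, 0],
    [0, 0, 0, 0, 0, 0],
  ],
  gripper=1,
)

```text
clock: 15.98
position: [0.5685, -0.2633, 0.0683]
ee_rot: [3.109, 0.436, 0.006]
force: [1.0, 0.3, 0.6]
width: 0.999
gripper_force: 0.0
```

Emit:
step_arm(
  steps=[
    [0, 0, 0, 0, 0, 0],
    [0, 0, 0, 0, 0, 0],
    [0, 0, 0, 0, 0, 0],
    [0, 0, 0, 0, 0, 0],
    [0, 0, 0, 0, 0, 0],
    [0, 0, 0, 0, 0, 0],
    [0, 0, 0, 0, 0, 0],
    [0, 0, 0, 0, 0, 0],
    [0, 0, 0, 0, 0, 0],
    [0, 0, 0, 0, 0, 0],
    [0, 0, 0, 0, 0, 0],
    [0, 0, 0, 0, 0, 0],
  ],
  gripper=0,
)

```text
clock: 16.98
position: [0.567, -0.2621, 0.0649]
ee_rot: [3.111, 0.436, 0.0]
force: [-0.6, -0.3, -0.0]
width: 0.182
gripper_force: 0.0
```

Emit:
step_arm(
  steps=[
    [0, 0, -8, 0, 0, 0],
    [0, 0, -8, 0, 0, 0],
    [0, 0, -4, 0, 0, 0],
    [0, 0, -2, 0, 0, 0],
    [0, 0, -2, 0, 0, 0],
    [0, 0, -1, 0, 0, 0],
    [0, 0, -1, 0, 0, 0],
    [0, 0, 0, 0, 0, 0],
    [0, 0, 0, 0, 0, 0],
  ],
)

```text
clock: 17.73
position: [0.5671, -0.2622, 0.039]
ee_rot: [3.111, 0.436, 0.0]
force: [0.1, -0.1, 0.0]
width: 0.006
gripper_force: 0.0
```

Emit:
step_arm(
  steps=[
    [0, 0, -1, 0, 0, 0],
    [0, 0, -1, 0, 0, 0],
    [0, 0, -1, 0, 0, 0],
    [0, 0, -1, 0, 0, 0],
    [0, 0, -1, 0, 0, 0],
    [0, 0, -1, 0, 0, 0],
    [0, 0, 0, 0, 0, 0],
    [0, 0, 0, 0, 0, 0],
  ],
)

```text
clock: 18.4
position: [0.5672, -0.2622, 0.033]
ee_rot: [3.111, 0.436, 0.001]
force: [-0.6, 0.2, 3.7]
width: 0.008
gripper_force: 1.5
```

Emit:
step_arm(
  steps=[
    [0, 0, -1, 0, 0, 0],
    [0, 0, -1, 0, 0, 0],
    [0, 0, -1, 0, 0, 0],
    [0, 0, -0.5, 0, 0, 0],
    [0, 0, 0, 0, 0, 0],
    [0, 0, 0, 0, 0, 0],
  ],
)

```text
clock: 18.9
position: [0.5672, -0.2623, 0.0303]
ee_rot: [3.111, 0.436, 0.001]
force: [-2.7, 1.5, 13.0]
width: 0.007
gripper_force: 6.8
```

Emit:
step_arm(
  steps=[
    [0, 0, -0.7, 0, 0, 0],
    [0, 0, -0.7, 0, 0, 0],
    [0, 0, 0, 0, 0, 0],
    [0, 0, 0, 0, 0, 0],
    [0, 0, 0, 0, 0, 0],
  ],
)

```text
clock: 19.32
position: [0.5673, -0.2623, 0.0301]
ee_rot: [-3.111, -0.436, -0.003]
force: [-7.1, 5.5, 27.2]
width: 0.003
gripper_force: 13.6
```

On its stop (30.1 mm, force rising steeply). I'll lift clear and look.

Emit:
step_arm(
  steps=[
    [0, 0, 2, 0, 0, 0],
    [0, 0, 3, 0, 0, 0],
    [0, 0, 15, 0, 0, 0],
    [-8, -2, 25, 0, 0, 0],
    [-15, -4, 25, 0, 0, 0],
    [-20, -5, 20, 0, 0, 0],
    [-20, -5, 10, 0, 0, 0],
    [0, 0, 0, 0, 0, 0],
    [0, 0, 0, 0, 0, 0],
    [0, 0, 0, 0, 0, 0],
  ],
)

```text
clock: 20.15
position: [0.5044, -0.2774, 0.1275]
ee_rot: [-3.11, -0.437, -0.0]
force: [0.3, 0.1, 0.9]
width: 0.005
gripper_force: 0.0
```

```bash
python3 - <<'E'
from h import *
import pickle
s=observe();c=cams.get_calibration('wrist');im=save('wrist','w5');pickle.dump(c,open('w5.pkl','wb'))
im=cv2.resize(im[:,:,::-1],None,fx=4,fy=4,interpolation=cv2.INTER_CUBIC)
C,S=np.cos(.278),np.sin(.278)
P=[[.5667+C*a-S*b,-.2624+S*a+C*b,.03] for a,b in((.032,.02),(.032,-.02),(-.032,-.02),(-.032,.02))]
p=proj(c,P);m=p.mean(0)*4;cv2.polylines(im,[np.int32((p+.5)*4-.5)],True,(0,255,0),1)
x,y=int(m[0]),int(m[1]);cv2.imwrite('pics/w5c.png',im[max(0,y-290):y+290,x-320:x+320]);print(s['position'],s['force'])
E
```

```text
[ 0.5044441  -0.27738358  0.12747151] [0.30616061 0.09914841 0.88730259]
```

View pics/w5c.png

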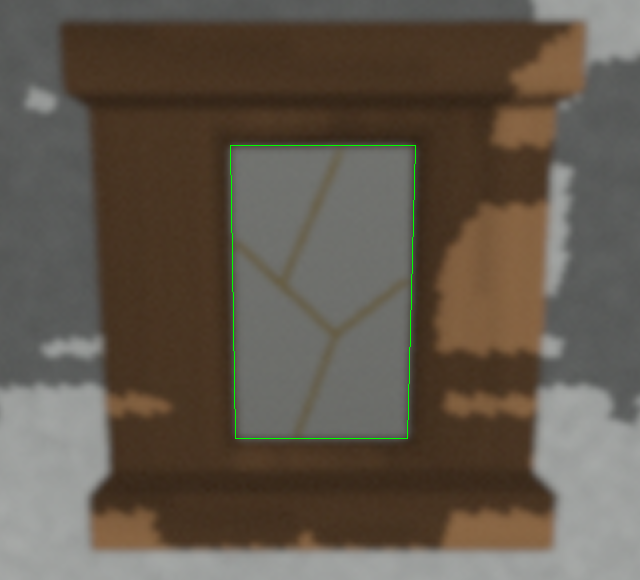

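The tile fills the predicted outline (crop corners about (231,146) and (407,438)). It sits centred, square and flush, with the seams up. Handing in.

```bash
python3 -c "
from cell import job
print(job.sign_off())"
```

```text
the job is handed in; nothing more can be done
None
```

The tile is in the oak stand's recess, gold seams up and pressed flush on its stop, after being laid and released on the glass; the job is handed in at about 20 s, but the hand-in returned no verdict.

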